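# Tip a standing carton of gloves into its worktop holder and latch it

### The arm

A 6-joint arm with a two-finger parallel gripper is mounted at the origin on a cart in front of the work surface, level with it; the furniture and walls round the work are solid. World frame = base frame: x ahead of the robot, y to its left, z up, the work surface at z = 0. Lengths are in m, angles in degrees, forces in N, time in s.
With the tool pointing down it reaches from about 0.35 to 0.875 m from the base axis. Payload 4.2 kg.
Tool frame: the origin (TCP) lies between the finger pads; the fingertips stand 11 mm ahead of it and the grasp point (between the pads) lies 8 mm behind it; z points along the fingers, y is the direction in which the jaws open and shut (so a half turn about z gives the same grasp; the last joint's range is limited). The gripper opens to 87 mm and grips with 3 to 60 N. Pads are 19 mm wide; open, the fingers measure 117 mm over their backs; the gripper's body (75 mm by 190 mm) begins 51 mm behind the grasp point.
Start: joints at [-50.099, 22.042, 0.453, 0, -68.411, -14.817], TCP at [0.265, -0.566, 0.234] pointing down, gripper open.
Joint ranges: [-179.83, 179.83], [-69.29, 118.12], [-61.27, 80.66], [-181.25, 117.63], [-171.15, -9.14], [-177.46, 177.46]. Speed limits (degrees/s): [159.86, 159.86, 180, 180, 180, 180].

### API

Orientations are given as a 3x3 rotation matrix whose columns are the frame's x, y, z axes.
In Python, from station import sense, capture, get_calibration, finish_job, search_frame, cut_out gives the robot as it stands.
- The arm moves only by the tool arm_command, never from a script. Its argument "rows" is a list of rows, each an object with "fingers": the opening in per cent of the stroke, from 0 (shut) to 100 (fully open); "travel": the shift along the tool's x, y, z in cm, a list of three; "roll": the turn about the tool's z in degrees. A call has 1 to 10 rows; each row is the pose to reach, as a shift and turn from the pose commanded when the call began, along the tool's axes at that moment; what a row does not reach only later rows make up. A row lasts 1/10 s, in which the tool goes at most 50 mm and 8.59 degrees, less where a joint would pass 70% of its speed; a pose out of reach is approached as far as the arm can. A call with a gripper value outside its range is refused whole. The fingers move at their own pace and stop on an object; the grip force is fixed at half the most. Time passes only in rows, so rows that repeat a pose let the fingers close. It gives the time, the measured TCP pose, the force and the opening at its end, in the units of the state.
- sense(): the state, without advancing time (a new reading comes with each control period).
- capture(name): name is "scene" or "top" or "wrist"; returns (picture, depth): 384x512x3 uint8, red, green, blue; 384x512 float32, m along the optical axis (not along the pixel's ray), 0 where there is no reading.
- get_calibration(name): a dict with "fov_y" (degrees; the focal length in pixels is half the picture's height over the tangent of half this angle, whatever the lens; pixels are square), "cx", "cy" (the principal point, pixels), "distortion" ([k1, k2, p1, p2, k3] as OpenCV has them; the pictures are not rectified), "origin" and "attitude" of the camera in the world; the wrist camera has in their place "mount" (4x4, takes a point from camera to tool coordinates, whose origin is the TCP and whose axes are the flange's). Camera axes: x right, y down, z forward; pixel columns grow to the right and rows downward; lengths in m; the calibration is good to about 2 mm. A picture is of the moment at which its call begins: read the wrist's pose just before it. get_calibration takes no time and is no camera call.
- finish_job(): hands the job in, once; it reports no verdict.
Trained networks look in the newest picture that a camera, given by its name, has taken for a name from the list of things; names that differ only in an ending like _2 or _b are one class to them, and where a whole thing is asked for, a point or a joint stands for the part that bears it (a point fixed in the world has none). Each returns a list of dicts, best first, with "p" (0 to 1); they miss things now and then, are a little off and sometimes report something else, mostly with a low value. They report only what shows in the picture. A call takes as long as a camera call. They do not tell look-alikes from the thing itself.
- search_frame(camera, label): "position" ([x, y, z] in m, in world coordinates, good to about 4 mm: the middle of the surface that is visible of it).
- cut_out(camera, label): "mask" (384x512 bool, what is visible of it).
The state is a dict: "time_s": time; "joints": joint angles; "joint_velocities": joint speeds; "effort": joint torques, N m; "tcp_pos": TCP position; "ee_rot": TCP orientation; "wrist_force": force on the tool from outside, world axes, zero at the start; "moment": the same for the moment, N m; "gripper_width": opening from 0.0 (shut) to 1.0 (fully open).
Only numpy, scipy, OpenCV 4.12 (cv2) and the standard library are available. Lean on these libraries where they do the work, as an engineer would, in place of code of your own. Each camera call takes 0.05 s, during which the arm holds its last target. There are 200 camera calls.

### The job

Load the fresh carton of kitchen gloves into its steel holder. Stand the carton upright and square just in front of the holder's open end, its opening side facing away from the holder, and let go; then push its top so that it tips over and lies between the holder's side walls with the opening on top. Push it home against the sprung end plate, firmly but without crushing it, until the catch springs up behind it and keeps it in; leave the two mugs, the glass and the jar of oats where they stand.

Things in the scene. Friction and masses are not known exactly. Their poses are not given: they have to be found in the camera images.
- glove_box: Closed stiff carton, pale with blue bands, 0.3 to 0.55 kg, starts standing on its end. Own frame: x thickness 65 mm, y width 120 mm, z (up) height 175 mm; origin: centre of its lower end. Its -x broad side bears a printed oval, the opening; +x side plain. Lying in the holder: z points into the holder, x down, the origin is the centre of the trailing end, the face to push. Sliding it takes 1 to 5 N.
- box_top (a point): centre of the carton's upper end, 175 mm along its z from its origin. Near here it can be gripped across its 65 mm thickness. Pushed near the top on its -x side along +x it turns over its lower +x edge; past about 20 degrees it falls by itself. Its balance point is at mid height.
- holder: Steel channel screwed to the worktop, open on top and at one end. x points into it (the way the carton goes in), y across, z up; origin: on the worktop, on the centre line. Floor plate 4 mm thick, from x = -60 mm (open end) to the end wall at 212 mm. 125 mm wide inside; side walls upright to 33 mm, then splayed to 46 mm high and 155 mm apart.
- mouth (a point): centre of the channel's open end on the worktop, at holder x = -60 mm. Wings 34 mm high flare out from here to x = -86 mm, 125 to 150 mm apart. Stood with its centre 95 to 160 mm before the holder's origin (35 to 100 mm before this point), +x side toward the holder, the carton is clear of the floor plate and tips straight in.
- floor_mark (a point): point on the channel floor at holder x = 0, z = 4 mm. The catch is an orange sprung tongue in the floor here, 36 mm wide, hinged toward the mouth, 8 mm high at its tip. The tip lies 0 to 12 mm deeper than this point (not measured: find it by feel). The lying carton presses it flat (2 N); about 1 mm past the tip it springs up behind the trailing end.
- end_wall (a point): centre of the end wall's inner face, holder x = 212 mm. In front of it a sprung plate (black rubber face) sits on one clamped cassette with the catch: the carton meets it 2 mm before the catch tip; 4.5 N preload, 3.5 N per mm. The catch closes at about 13 N on the plate plus the carton's sliding friction; over 24 N from the fingers crushes the carton. Not caught, it is pushed back 2 to 3 mm.
- orange_mug: orange mug, 78 x 108 mm, 101 mm high, upright; origin: centre of its underside; a bystander
- banded_mug: white mug with a wide teal band, 81 x 117 mm, 92 mm high, upright; origin: centre of its underside; a bystander
- oat_jar: glass jar of oats with a green lid, 99 x 99 mm, 147 mm high, upright; origin: centre of its underside; a bystander
- glass: empty drinking glass, 81 mm diameter, 92 mm high, upright; origin: centre of its underside; a bystander
There are look-alikes about, which are no part of the job. What is shaped like the glove_box but orange is not meant.

How it is judged:
By the outcome, as a careful person would: the job done as asked, in the order asked, and still so for the second after the job is handed in, with the robot touching nothing.
It also fails if it takes over 67 s, if anything falls off the work surface, if the arm or the gripper's body presses on something with over 40 N, if the wrist force passes 120 N, or if a joint passes its speed limit or range.

## Working session

There is one attempt and no reset: what is moved stays moved. The work goes in short steps, Python scripts to look and compute and a tool call to move; the robot and the scene stay as the last step left them, time stands still between calls to the robot, and variables do not carry over. Pictures are saved under pics/ and viewed, about 8 in all and at most 12, crops included, and the job is handed in when it is done.

Besides the shell and the picture viewer there is one more tool, called after ">>>" in YAML: its name, and indented under it one key for each argument. arm_command: Moves the arm, as the interface text tells. Its arguments: {"type":"object","properties":{"rows":{"type":"array","items":{"type":"object","properties":{"fingers":{"type":"number"},"travel":{"type":"array","items":{"type":"number"}},"roll":{"type":"number"}}}}},"required":["rows"]}

```bash
mkdir -p pics
cat > h.py <<'E'
import numpy as np, cv2
from station import *
def cal(n):
    c=get_calibration(n); f=192/np.tan(np.radians(c["fov_y"]/2))
    K=np.array([[f,0,c["cx"]],[0,f,c["cy"]],[0,0,1.]])
    if "mount" in c:
        s=sense(); T=np.eye(4); T[:3,:3]=np.array(s["ee_rot"]); T[:3,3]=s["tcp_pos"]; M=T@np.array(c["mount"]); R,o=M[:3,:3],M[:3,3]
    else: R,o=np.array(c["attitude"]),np.array(c["origin"])
    return K,np.array(c["distortion"],float),R,o
def cloud(n,depth,C):
    K,d,R,o=C
    v,u=np.mgrid[:384,:512]
    p=cv2.undistortPoints(np.stack([u,v],-1).reshape(-1,1,2).astype(float),K,d).reshape(384,512,2)
    P=np.dstack([p*depth[...,None],depth])
    W=P@R.T+o; W[depth==0]=np.nan
    return W
def save(n,img): cv2.imwrite("pics/"+n+".png",img[...,::-1])
E
python3 - <<'E'
from h import *
ims=[]
for n in ["scene","top"]:
    C=cal(n); p,d=capture(n); W=cloud(n,d,C); np.savez("/tmp/"+n,p=p,W=W); ims.append(p)
    print(n,C[3],C[2].round(2).tolist())
    for l in ["glove_box","box_top","holder","mouth","floor_mark","end_wall","orange_mug","banded_mug","oat_jar","glass"]:
        print(l,[(round(r["p"],2),np.round(r["position"],3).tolist()) for r in search_frame(n,l)][:3])
save("a",ims[0]);save("b",ims[1])
print({k:v for k,v in sense().items()})
E
```

```text
scene [-0.39377307  0.69841989  1.15520486] [[-0.54, -0.57, 0.62], [-0.84, 0.38, -0.38], [-0.02, -0.73, -0.69]]
glove_box [(0.97, [0.382, 0.355, 0.159]), (0.68, [0.426, 0.523, 0.127])]
box_top [(0.95, [0.425, 0.523, 0.133]), (0.69, [0.379, 0.349, 0.163])]
holder [(0.67, [0.447, -0.122, 0.011])]
mouth [(0.85, [0.446, -0.112, 0.006])]
floor_mark [(0.83, [0.447, -0.113, 0.008]), (0.32, [0.656, 0.008, 0.059])]
end_wall [(0.95, [0.446, -0.113, 0.005])]
orange_mug [(0.96, [0.664, -0.185, 0.068])]
banded_mug [(0.74, [0.658, 0.012, 0.06])]
oat_jar [(0.73, [0.629, 0.311, 0.114])]
glass [(0.75, [0.678, 0.153, 0.058]), (0.73, [0.443, -0.117, 0.006]), (0.23, [0.628, 0.311, 0.113])]
top [0.23391167 0.06155433 1.3267423 ] [[0.23, -0.93, 0.27], [-0.97, -0.22, 0.07], [-0.0, -0.28, -0.96]]
glove_box [(0.62, [0.434, 0.496, 0.176]), (0.57, [0.422, 0.327, 0.178])]
box_top [(0.87, [0.422, 0.324, 0.175]), (0.75, [0.707, 0.152, 0.042]), (0.65, [0.437, 0.493, 0.178])]
holder [(0.81, [0.425, -0.144, 0.001])]
mouth [(0.96, [0.428, -0.141, 0.005])]
floor_mark [(0.84, [0.429, -0.143, 0.005])]
end_wall [(0.64, [
[... 374 characters left out ...]
7e-04,
       -6.84118308e+01, -1.48163661e+01]), 'joint_velocities': array([ 0.01745905, -0.08114528, -0.02131602,  0.00492495, -0.01012427,
       -0.04631742]), 'effort': array([-3.78858176e-04, -3.90484750e+01,  1.87620914e+01,  4.22460124e+00,
        1.53885159e-02,  3.90487514e-06]), 'tcp_pos': array([ 0.26494121, -0.56602691,  0.23354394]), 'ee_rot': array([[-9.05703017e-01, -4.23912779e-01, -3.24852753e-05],
       [-4.23912779e-01,  9.05703017e-01,  2.29934498e-05],
       [ 1.96747947e-05,  3.45961602e-05, -9.99999999e-01]]), 'wrist_force': array([-0.52090953, -0.81521443, -0.37152567]), 'moment': array([-0.0079622 , -0.04552422, -0.03540737]), 'gripper_width': 0.9997925099994118}
```

View pics/a.png

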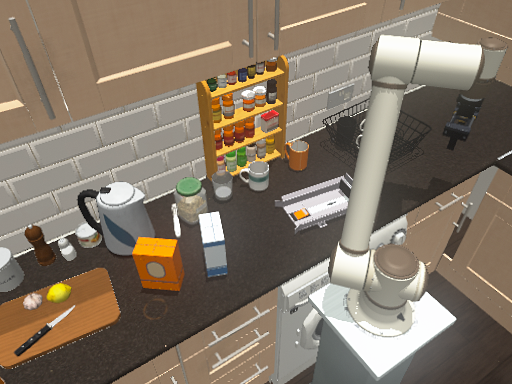

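View pics/b.png

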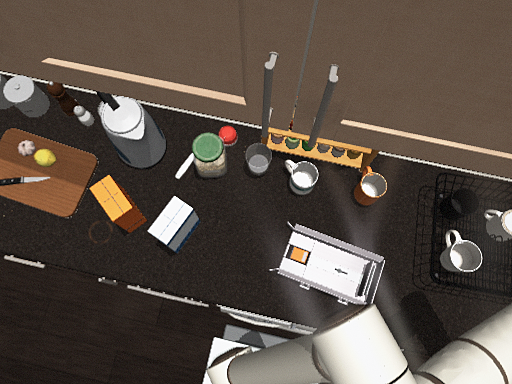

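The scene shows the white and blue carton at scene (213,245) / top (174,224), with the orange look-alike to its left. The holder is at top (330,263) with its open end and the orange tongue to the left, at (298,255). Next I fit the poses and enlarge the details.

Run:
```python
from h import *
T=np.load("/tmp/top.npz"); S=np.load("/tmp/scene.npz")
for nm,D in (("top",T),("scene",S)):
    W=D["W"]; 
    m=(abs(W[...,2]-.175)<.012)&(np.hypot(W[...,0]-.422,W[...,1]-.325)<.1)
    r=cv2.minAreaRect(W[m][:,:2].astype(np.float32)*1000); print(nm,m.sum(),r,W[m][:,2].mean()); print(cv2.boxPoints(r).round())
    # holder: points above table
    m=(W[...,2]>.028)&(W[...,2]<.06)&(np.hypot(W[...,0]-.43,W[...,1]+.14)<.22)&(W[...,0]<.6)
    P=W[m]; r=cv2.minAreaRect(P[:,:2].astype(np.float32)*1000); print("rim",len(P),r); print(cv2.boxPoints(r).round())
    p=D["p"].astype(int); o=(p[...,0]>180)&(p[...,1]>90)&(p[...,1]<190)&(p[...,2]<80)&(W[...,2]<.03)&(np.hypot(W[...,0]-.43,W[...,1]+.08)<.12)
    r=cv2.minAreaRect(W[o][:,:2].astype(np.float32)*1000);print("tongue",o.sum(),W[o].mean(0),r)
a=cv2.resize(T["p"][215:310,255:395],None,fx=5,fy=5,interpolation=2)
b=cv2.resize(S["p"][195:285,185:240],None,fx=4,fy=4,interpolation=2)
c=cv2.resize(T["p"][185:260,140:205],None,fx=4,fy=4,interpolation=2)
o=np.zeros((475+10+360,700,3),np.uint8);o[:475,:700]=a;o[485:485+360,:220]=b;o[485:485+300,240:500]=c
save("c",cv2.resize(o,None,fx=.7,fy=.7,interpolation=3))
```

```text
top 1084 ((426.1670227050781, 335.572021484375), (66.75798034667969, 120.84490966796875), 69.32015991210938) 0.17616357955448736
[[358. 326.]
 [471. 283.]
 [494. 345.]
 [381. 388.]]
rim 1394 ((425.9639892578125, -116.15463256835938), (301.2283935546875, 158.09011840820312), 81.5978012084961)
[[ 326. -254.]
 [ 482. -277.]
 [ 526.   21.]
 [ 370.   44.]]
tongue 24 [ 0.43900907 -0.03915952  0.00888567] ((437.3236389160156, -36.88935470581055), (43.460933685302734, 34.8443717956543), 83.48821258544922)
scene 665 ((425.47021484375, 335.732421875), (65.5714111328125, 124.47251892089844), 68.6112289428711) 0.17592669192430585
[[356. 328.]
 [471. 283.]
 [495. 344.]
 [379. 389.]]
rim 653 ((426.3705749511719, -118.33517456054688), (301.89697265625, 163.74615478515625), 81.36530303955078)
[[ 323. -255.]
 [ 485. -280.]
 [ 530.   19.]
 [ 368.   43.]]
tongue 71 [ 0.43589248 -0.03203322  0.007884  ] ((438.4286804199219, -36.871158599853516), (43.24980926513672, 40.37406539916992), 81.57664489746094)
```

View pics/c.png

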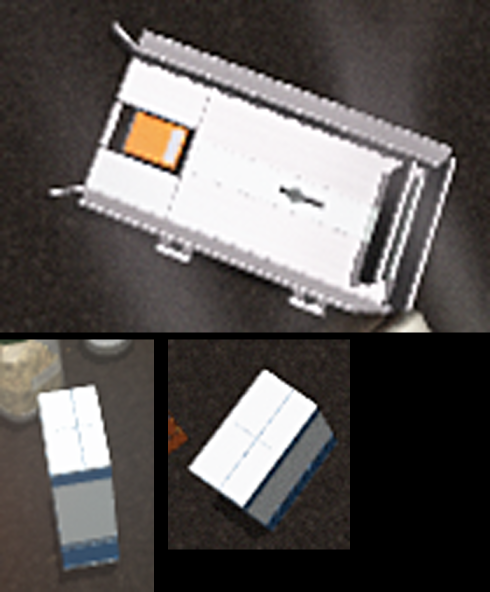

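Holder: mouth toward +y. Carton: broad sides face about ±y. The oval isn't visible yet, so I move over the holder for a closer wrist look.

```bash
cat >> h.py <<'E'
def rel(pos,yang=None):
    "shift in tool axes (cm) and roll to reach pos with jaw axis at world angle yang"
    s=sense(); R=np.array(s["ee_rot"]); a=np.degrees(np.arctan2(R[1,1],R[0,1]))
    print("t",s["time_s"],"tcp",s["tcp_pos"].round(4),"jaw",a.round(2),"F",s["wrist_force"].round(1),"w",s["gripper_width"])
    print("travel",(R.T@(np.array(pos)-s["tcp_pos"])*100).round(2),"roll",None if yang is None else round((a-yang+90)%180-90,2))
E
python3 - <<'E'
from h import *
print(np.array(get_calibration("wrist")["mount"]).round(3),get_calibration("wrist")["fov_y"])
rel([.44,-.03,.33],81.6)
E
```

```text
[[ 0.001 -0.963 -0.27   0.073]
 [ 1.     0.     0.001  0.001]
 [-0.001 -0.27   0.963 -0.152]
 [ 0.     0.     0.     1.   ]] 62.143748570955864
t 1.1 tcp [ 0.2649 -0.566   0.2335] jaw 115.08 F [-0.5 -0.8 -0.4] w 0.9997925099994118
travel [-38.58  41.13  -9.64] roll 33.48
```

>>> arm_command:
  rows:
    - {"fingers":100,"travel":[-3.8,4.3,-1.2],"roll":4}
    - {"fingers":100,"travel":[-38,48,-12],"roll":33.5}
    - {"fingers":100,"travel":[-38,48,-12],"roll":33.5}
    - {"fingers":100,"travel":[-38,48,-12],"roll":33.5}
    - {"fingers":100,"travel":[-38,48,-12],"roll":33.5}
    - {"fingers":100,"travel":[-38,48,-12],"roll":33.5}
    - {"fingers":100,"travel":[-38,48,-12],"roll":33.5}
    - {"fingers":100,"travel":[-38,48,-12],"roll":33.5}
    - {"fingers":100,"travel":[-38,48,-12],"roll":33.5}
    - {"fingers":100,"travel":[-38,48,-12],"roll":33.5}

```text
time_s: 2.1
tcp_pos: [0.3761, -0.0962, 0.3289]
ee_rot: [[-0.989, 0.146, 0.002], [0.146, 0.989, 0.0], [-0.002, 0.0, -1.0]]
wrist_force: [1.7, -0.7, 0.1]
gripper_width: 1.002
```

Run:
```python
from h import *
rel([.41,.05,.35],81.6)
```

```text
t 2.1 tcp [ 0.3761 -0.0962  0.3289] jaw 81.58 F [ 1.7 -0.7  0.1] w 1.0018565483263024
travel [-1.22 14.96 -2.1 ] roll -0.02
```

>>> arm_command:
  rows:
    - {"fingers":100,"travel":[-1,5,-1],"roll":0}
    - {"fingers":100,"travel":[-1,10,-1],"roll":0}
    - {"fingers":100,"travel":[-1,12,-1],"roll":0}
    - {"fingers":100,"travel":[-1,12,-1],"roll":0}
    - {"fingers":100,"travel":[-1,12,-1],"roll":0}

```text
time_s: 2.6
tcp_pos: [0.4036, 0.0193, 0.338]
ee_rot: [[-0.989, 0.145, -0.0], [0.145, 0.989, -0.0], [0.0, -0.0, -1.0]]
wrist_force: [0.2, 0.6, -0.5]
gripper_width: 1.006
```

Run:
```python
from h import *
from scipy.optimize import minimize
C=cal("wrist"); p,d=capture("wrist"); W=cloud("wrist",d,C); np.savez("/tmp/w1",p=p,W=W); save("d",cv2.resize(p,(768,576)))
m=(abs(W[...,2]-.175)<.012)&(np.hypot(W[...,0]-.426,W[...,1]-.335)<.1)
if m.sum()>20:
    r=cv2.minAreaRect(W[m][:,:2].astype(np.float32)*1000); print(m.sum(),r)
m=(W[...,2]>.028)&(W[...,2]<.06)&(np.hypot(W[...,0]-.43,W[...,1]+.14)<.22)&(W[...,0]<.6)
P=W[m][:,:2]*1000; r=cv2.minAreaRect(P.astype(np.float32)); print("rim",len(P),r,cv2.boxPoints(r).round())
# fit side rims with lines in rough holder frame
hx=-np.array([.146,.989]); hy=np.array([.989,-.146]); o=np.array([435.5,-53])
for D in ("w1","top","scene"):
    W=np.load("/tmp/"+D+".npz")["W"]; m=(W[...,2]>.004)&(W[...,2]<.055)
    Q=(W[m][:,:2]*1000-o); Q=np.c_[Q@hx,Q@hy,W[m][:,2]*1000]; Q=Q[(Q[:,0]>-50)&(Q[:,0]<190)&(abs(Q[:,1])<90)]
    for lo,hi in ((38,50),(10,32)):
        for sg in (1,-1):
            q=Q[(Q[:,2]>lo)&(Q[:,2]<hi)&(Q[:,1]*sg>50)]
            if len(q)>20: print(D,lo,sg,len(q),np.polyfit(q[:,0],q[:,1],1).round(4),np.median(q[:,1]).round(1))
    q=Q[(Q[:,2]<12)&(abs(Q[:,1])<50)]; print("floor",np.median(q[:,2]) if len(q) else None)
rel([0,0,0])
```

```text
160 ((458.8229675292969, 291.1664733886719), (3.2332210540771484, 27.04227066040039), 69.41246032714844)
rim 6208 ((426.1283874511719, -114.25563049316406), (302.2018127441406, 157.80271911621094), 81.50215148925781) [[ 326. -252.]
 [ 482. -275.]
 [ 526.   24.]
 [ 370.   47.]]
w1 38 1 1141 [9.0000e-04 7.2067e+01] 72.2
w1 38 -1 1386 [ 3.60000e-03 -7.34958e+01] -73.2
w1 10 1 750 [1.30000e-03 6.19111e+01] 62.0
floor 4.78616814974675
top 38 1 354 [-2.70000e-03  7.17244e+01] 71.6
top 38 -1 307 [ 5.50000e-03 -7.26365e+01] -72.5
top 10 1 137 [-5.00000e-04  6.22367e+01] 62.4
top 10 -1 25 [ 1.46000e-02 -6.16748e+01] -59.5
floor 6.659765429771092
scene 38 1 227 [2.40000e-03 7.09745e+01] 71.1
scene 38 -1 46 [-8.40000e-03 -7.30662e+01] -74.8
scene 10 1 223 [-1.70000e-03  6.29945e+01] 63.2
scene 10 -1 165 [ 1.60000e-03 -6.51673e+01] -64.7
floor 6.782557748007845
t 2.65 tcp [0.4035 0.0188 0.3381] jaw 81.58 F [ 0.1  0.1 -0.4] w 1.0002569573895832
travel [39.64 -7.76 33.81] roll None
```

View pics/d.png

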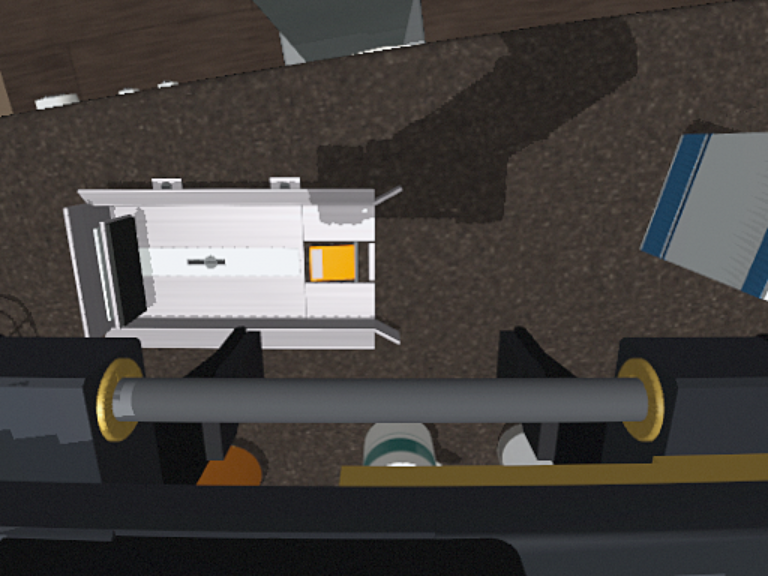

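The side facing the holder (around (715,210)) is plain, so the oval faces away. The carton's orientation is already right and only needs a turn of about 12°. Now I move to the grasp.

Run:
```python
from h import *
rel([.426,.3355,.24],69.1)
rel([.426,.3355,.138],69.1)
```

```text
t 2.65 tcp [0.4035 0.0188 0.3381] jaw 81.58 F [ 0.1  0.1 -0.4] w 1.0002569573895832
travel [ 2.41 31.66  9.8 ] roll 12.48
t 2.65 tcp [0.4035 0.0188 0.3381] jaw 81.58 F [ 0.1  0.1 -0.4] w 1.0002569573895832
travel [ 2.41 31.67 20.  ] roll 12.48
```

>>> arm_command:
  rows:
    - {"fingers":100,"travel":[0.4,4.5,0],"roll":2}
    - {"fingers":100,"travel":[0.8,9.5,1],"roll":5}
    - {"fingers":100,"travel":[1.2,14.5,2],"roll":8}
    - {"fingers":100,"travel":[1.6,19.5,3.5],"roll":11}
    - {"fingers":100,"travel":[2,24,5],"roll":12.5}
    - {"fingers":100,"travel":[2.4,28.5,7],"roll":12.5}
    - {"fingers":100,"travel":[2.4,31.7,9],"roll":12.5}
    - {"fingers":100,"travel":[2.4,31.7,9.8],"roll":12.5}
    - {"fingers":100,"travel":[2.4,31.7,9.8],"roll":12.5}
    - {"fingers":100,"travel":[2.4,31.7,9.8],"roll":12.5}

```text
time_s: 3.65
tcp_pos: [0.427, 0.3348, 0.2407]
ee_rot: [[-0.933, 0.359, 0.001], [0.359, 0.933, 0.0], [-0.001, 0.0, -1.0]]
wrist_force: [0.2, 0.3, 1.0]
gripper_width: 0.999
```

Run:
```python
from h import *
C=cal("wrist"); p,d=capture("wrist"); W=cloud("wrist",d,C); save("e",p)
m=(abs(W[...,2]-.175)<.01)&(np.hypot(W[...,0]-.426,W[...,1]-.335)<.085)
r=cv2.minAreaRect(W[m][:,:2].astype(np.float32)*1000); print(m.sum(),r,W[m][:,2].mean())
rel([.426,.3355,.138],69.1)
```

```text
12120 ((417.5991516113281, 342.4669189453125), (64.5192642211914, 98.67449188232422), 68.65055084228516) 0.17526628317808451
t 3.7 tcp [0.4271 0.335  0.2413] jaw 68.98 F [ 0.3 -0.5 -0.1] w 0.9984258406208065
travel [ 1.300e-01 -1.000e-02  1.033e+01] roll -0.12
```

View pics/e.png

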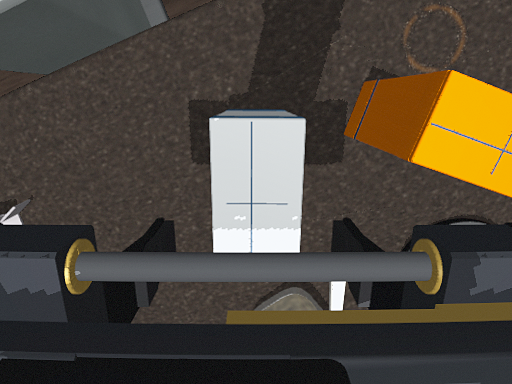

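The carton is centred between the open fingers at (257,180) and aligned. I descend and grip.

>>> arm_command:
  rows:
    - {"fingers":100,"travel":[0,0.15,3],"roll":0}
    - {"fingers":100,"travel":[0,0.15,6],"roll":0}
    - {"fingers":100,"travel":[0,0.15,9],"roll":0}
    - {"fingers":100,"travel":[0,0.15,10.3],"roll":0}
    - {"fingers":100,"travel":[0,0.15,10.3],"roll":0}
    - {"fingers":60,"travel":[0,0.15,10.3],"roll":0}
    - {"fingers":60,"travel":[0,0.15,10.3],"roll":0}
    - {"fingers":60,"travel":[0,0.15,10.3],"roll":0}
    - {"fingers":60,"travel":[0,0.15,10.3],"roll":0}
    - {"fingers":60,"travel":[0,0.15,10.3],"roll":0}

```text
time_s: 4.7
tcp_pos: [0.4272, 0.3379, 0.1381]
ee_rot: [[-0.934, 0.357, 0.001], [0.357, 0.934, 0.001], [-0.001, 0.001, -1.0]]
wrist_force: [-0.8, -0.6, 4.8]
gripper_width: 0.748
```

>>> arm_command:
  rows:
    - {"fingers":60,"travel":[0,0,-1],"roll":0}
    - {"fingers":60,"travel":[0,0,-2.5],"roll":0}
    - {"fingers":60,"travel":[0,0,-4],"roll":0}
    - {"fingers":60,"travel":[0,0,-4],"roll":0}

```text
time_s: 5.1
tcp_pos: [0.4274, 0.3385, 0.1786]
ee_rot: [[-0.934, 0.357, 0.002], [0.357, 0.934, 0.003], [-0.001, 0.003, -1.0]]
wrist_force: [0.2, 0.1, -4.4]
gripper_width: 0.743
```

Run:
```python
from h import *
rel([.4535,.0725,.178],81.6)
```

```text
t 5.1 tcp [0.4274 0.3385 0.1786] jaw 69.1 F [ 0.2  0.1 -4.4] w 0.7427666524805543
travel [-1.193e+01 -2.392e+01 -1.000e-02] roll -12.5
```

>>> arm_command:
  rows:
    - {"fingers":60,"travel":[-0.7,-1.5,0],"roll":-1}
    - {"fingers":60,"travel":[-2,-4,0],"roll":-2}
    - {"fingers":60,"travel":[-3.5,-7,0],"roll":-4}
    - {"fingers":60,"travel":[-5,-10,0],"roll":-6}
    - {"fingers":60,"travel":[-6.5,-13,0],"roll":-8}
    - {"fingers":60,"travel":[-8,-16,0],"roll":-10}
    - {"fingers":60,"travel":[-9.5,-19,0],"roll":-11}
    - {"fingers":60,"travel":[-10.9,-21.8,0],"roll":-12.5}
    - {"fingers":60,"travel":[-11.6,-23.3,0],"roll":-12.5}
    - {"fingers":60,"travel":[-11.9,-23.9,0],"roll":-12.5}

```text
time_s: 6.1
tcp_pos: [0.4516, 0.0702, 0.1759]
ee_rot: [[-0.989, 0.149, -0.003], [0.149, 0.989, -0.001], [0.003, -0.001, -1.0]]
wrist_force: [-0.8, 0.3, -4.9]
gripper_width: 0.745
```

>>> arm_command:
  rows:
    - {"fingers":60,"travel":[0,0,1],"roll":0}
    - {"fingers":60,"travel":[0,0,2],"roll":0}
    - {"fingers":60,"travel":[0,0,3],"roll":0}
    - {"fingers":60,"travel":[0,0,3.5],"roll":0}
    - {"fingers":60,"travel":[0,0,3.7],"roll":0}
    - {"fingers":60,"travel":[0,0,3.7],"roll":0}

```text
time_s: 6.7
tcp_pos: [0.4527, 0.0722, 0.1397]
ee_rot: [[-0.989, 0.146, -0.001], [0.146, 0.989, -0.0], [0.001, -0.0, -1.0]]
wrist_force: [-0.0, -0.2, -3.6]
gripper_width: 0.745
```

Run:
```python
from h import *
rel([.4535,.0725,.138],81.6)
C=cal("wrist"); p,d=capture("wrist"); W=cloud("wrist",d,C); save("f",p)
for n in ("wrist","top"):
    if n=="top": C=cal(n); p,d=capture(n); W=cloud(n,d,C); save("g",p)
    m=(abs(W[...,2]-.177)<.01)&(np.hypot(W[...,0]-.4535,W[...,1]-.0725)<.085)
    if m.sum(): print(n,cv2.minAreaRect(W[m][:,:2].astype(np.float32)*1000),W[m][:,2].mean(),m.sum())
```

```text
t 6.7 tcp [0.4527 0.0722 0.1397] jaw 81.62 F [-0.  -0.2 -3.6] w 0.744961813591814
travel [-0.08  0.04  0.17] roll 0.02
wrist ((429.7264404296875, 75.60516357421875), (89.04945373535156, 78.41584777832031), 86.7044906616211) 0.1769493101090703 25591
top ((414.5656433105469, 77.47325134277344), (65.41594696044922, 43.95560836791992), 80.52967834472656) 0.17806831840036894 329
```

View pics/f.png

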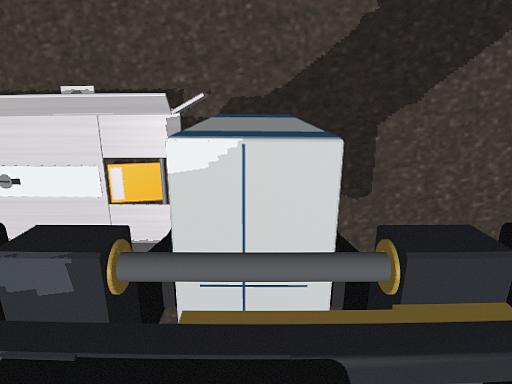

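The carton stands just before the mouth, square and within about 1 mm of the centre line. I set it down and let go.

>>> arm_command:
  rows:
    - {"fingers":60,"travel":[0,0,0.1],"roll":0}
    - {"fingers":60,"travel":[0,0,0.2],"roll":0}
    - {"fingers":60,"travel":[0,0,0.2],"roll":0}
    - {"fingers":60,"travel":[0,0,0.2],"roll":0}
    - {"fingers":100,"travel":[0,0,0.2],"roll":0}
    - {"fingers":100,"travel":[0,0,0.2],"roll":0}
    - {"fingers":100,"travel":[0,0,0.2],"roll":0}

```text
time_s: 7.5
tcp_pos: [0.4534, 0.0722, 0.1387]
ee_rot: [[-0.989, 0.146, 0.002], [0.146, 0.989, 0.001], [-0.001, 0.001, -1.0]]
wrist_force: [0.6, 0.1, -1.3]
gripper_width: 0.936
```

>>> arm_command:
  rows:
    - {"fingers":100,"travel":[0,0,-1.5],"roll":0}
    - {"fingers":100,"travel":[0,0,-4],"roll":0}
    - {"fingers":100,"travel":[0,0,-7],"roll":0}
    - {"fingers":50,"travel":[0,2,-9],"roll":0}
    - {"fingers":0,"travel":[0,6,-9],"roll":0}
    - {"fingers":0,"travel":[0,10,-9],"roll":0}
    - {"fingers":0,"travel":[0,12,-9],"roll":0}
    - {"fingers":0,"travel":[0,12,-9],"roll":0}

```text
time_s: 8.3
tcp_pos: [0.4707, 0.1927, 0.2279]
ee_rot: [[-0.99, 0.144, 0.0], [0.144, 0.99, -0.0], [-0.0, 0.0, -1.0]]
wrist_force: [-1.0, -0.0, 0.6]
gripper_width: 0.635
```

Run:
```python
from h import *
C=cal("top"); p,d=capture("top"); W=cloud("top",d,C)
m=(abs(W[...,2]-.177)<.01)&(np.hypot(W[...,0]-.4535,W[...,1]-.0725)<.085)
r=cv2.minAreaRect(W[m][:,:2].astype(np.float32)*1000);print(r,W[m][:,2].mean(),m.sum())
c=np.array(r[0])-[435,-51]; print("holder frame",c@[-.147,-.989],c@[.989,-.147])
rel([.4535,.0725,.138],81.6)
```

```text
((452.0793762207031, 70.90301513671875), (65.29031372070312, 120.22349548339844), 81.14044189453125) 0.17628553884949738 1071
holder frame -123.0727502746582 -1.0282401428222627
t 8.35 tcp [0.4702 0.1913 0.2277] jaw 81.68 F [-0.7 -0.1  0.5] w 0.5865159216717887
travel [ -0.07 -11.99   8.98] roll 0.08
```

The carton stands free, square (81.1° against 81.5°) and at holder x = -123 mm, lateral error about 1 mm. I roll 90° and go behind its top.

>>> arm_command:
  rows:
    - {"fingers":0,"travel":[0,0,0],"roll":-8}
    - {"fingers":0,"travel":[0,0,0],"roll":-16}
    - {"fingers":0,"travel":[0,0,0],"roll":-24}
    - {"fingers":0,"travel":[0,0,0],"roll":-32}
    - {"fingers":0,"travel":[0,0,0],"roll":-40}
    - {"fingers":0,"travel":[0,0,0],"roll":-48}
    - {"fingers":0,"travel":[0,0,0],"roll":-56}
    - {"fingers":0,"travel":[0,0,0],"roll":-64}
    - {"fingers":0,"travel":[0,0,0],"roll":-72}
    - {"fingers":0,"travel":[0,0,0],"roll":-80}

```text
time_s: 9.35
tcp_pos: [0.47, 0.1891, 0.2281]
ee_rot: [[-0.312, -0.95, -0.001], [-0.95, 0.312, -0.001], [0.001, 0.0, -1.0]]
wrist_force: [0.3, 0.3, 0.2]
gripper_width: 0.005
```

Run:
```python
from h import *
rel([.463,.140,.163],171.5); print(sense()["joints"].round(0))
```

```text
t 9.35 tcp [0.47   0.1891 0.2281] jaw 161.83 F [0.3 0.3 0.2] w 0.004507130475028551
travel [ 4.87 -0.87  6.51] roll -9.67
[ 40.  11. -16.   0. -63. -58.]
```

>>> arm_command:
  rows:
    - {"fingers":0,"travel":[1,0,1],"roll":-4}
    - {"fingers":0,"travel":[2,-0.3,2.5],"roll":-8}
    - {"fingers":0,"travel":[3,-0.7,4.5],"roll":-9.7}
    - {"fingers":0,"travel":[4,-0.8,6.5],"roll":-9.7}
    - {"fingers":0,"travel":[4.8,-0.8,6.5],"roll":-9.7}
    - {"fingers":0,"travel":[4.8,-0.8,6.5],"roll":-9.7}
    - {"fingers":0,"travel":[4.8,-0.8,6.5],"roll":-9.7}

```text
time_s: 10.05
tcp_pos: [0.4635, 0.1426, 0.1644]
ee_rot: [[-0.152, -0.988, 0.002], [-0.988, 0.152, 0.001], [-0.001, -0.002, -1.0]]
wrist_force: [-0.1, -0.7, 1.0]
gripper_width: 0.003
```

Run:
```python
from h import *
rel([.463-.0137,.140-.092,.163],171.5)
```

```text
t 10.05 tcp [0.4635 0.1426 0.1644] jaw 171.26 F [-0.1 -0.7  1. ] w 0.0027817982648551966
travel [ 9.56 -0.03  0.13] roll -0.24
```

>>> arm_command:
  rows:
    - {"fingers":0,"travel":[1.2,0,0],"roll":0}
    - {"fingers":0,"travel":[2.4,0,0],"roll":0}
    - {"fingers":0,"travel":[3.2,0,0],"roll":0}
    - {"fingers":0,"travel":[4,0,0],"roll":0}
    - {"fingers":0,"travel":[4.8,0,0],"roll":0}
    - {"fingers":0,"travel":[5.6,0,0],"roll":0}
    - {"fingers":0,"travel":[6.4,0,0],"roll":0}
    - {"fingers":0,"travel":[7.2,0,0],"roll":0}
    - {"fingers":0,"travel":[8,0,0],"roll":0}
    - {"fingers":0,"travel":[8.8,0,0],"roll":0}

```text
time_s: 11.05
tcp_pos: [0.449, 0.0548, 0.1628]
ee_rot: [[-0.152, -0.988, -0.001], [-0.988, 0.152, -0.0], [0.0, 0.001, -1.0]]
wrist_force: [-0.9, -0.7, -0.4]
gripper_width: 0.002
```

>>> arm_command:
  rows:
    - {"fingers":0,"travel":[0.8,0,0],"roll":0}
    - {"fingers":0,"travel":[1.4,0,0],"roll":0}
    - {"fingers":0,"travel":[1.4,0,0],"roll":0}
    - {"fingers":0,"travel":[1.4,0,0],"roll":0}
    - {"fingers":0,"travel":[1.4,0,0],"roll":0}
    - {"fingers":0,"travel":[1.4,0,0],"roll":0}

```text
time_s: 11.65
tcp_pos: [0.4474, 0.042, 0.163]
ee_rot: [[-0.151, -0.989, 0.0], [-0.989, 0.151, 0.0], [-0.0, -0.0, -1.0]]
wrist_force: [-0.3, -0.4, 0.4]
gripper_width: 0.007
```

Run:
```python
from h import *
C=cal("top"); p,d=capture("top"); W=cloud("top",d,C); save("i",cv2.resize(p[150:330,120:420],None,fx=2.5,fy=2.5,interpolation=2))
m=(abs(W[...,2]-.069)<.012)&(np.hypot(W[...,0]-.44,W[...,1]+.04)<.15)&(W[...,0]<.6)
if m.sum()>9:
    r=cv2.minAreaRect(W[m][:,:2].astype(np.float32)*1000);print(r,W[m][:,2].mean(),m.sum())
    c=(W[m][:,:2]*1000-[435,-51]); print("hf",np.percentile(c@[-.147,-.989],[1,99]),np.percentile(c@[.989,-.147],[1,99]))
rel([.4635,.165,.163],171.5)
```

```text
((432.3100891113281, -60.66960144042969), (195.5079803466797, 130.94955444335938), 75.74053192138672) 0.07054553779550805 2035
hf [-84.41991348  83.10892124] [-61.00060011  57.06566158]
t 11.7 tcp [0.4474 0.042  0.163 ] jaw 171.31 F [-1.3  0.2  0.1] w 0.002846047958414439
travel [-12.4    0.26   0.  ] roll -0.19
```

View pics/i.png

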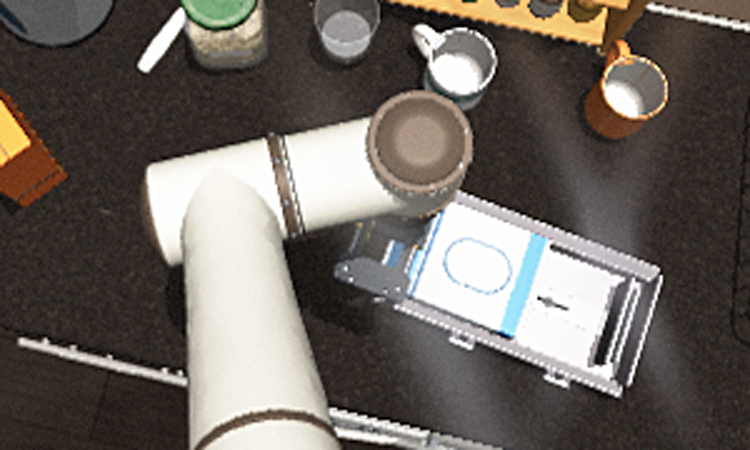

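The carton lies between the walls with the oval on top, at (478,265) in the crop. I retract, lower the closed fingers behind the trailing end, and push.

>>> arm_command:
  rows:
    - {"fingers":0,"travel":[-2.5,0,0],"roll":0}
    - {"fingers":0,"travel":[-4.5,0,2],"roll":0}
    - {"fingers":0,"travel":[-4.5,0,5],"roll":0}
    - {"fingers":0,"travel":[-4.5,0,8],"roll":0}
    - {"fingers":0,"travel":[-4.5,0,11],"roll":0}
    - {"fingers":0,"travel":[-4.5,0,12.1],"roll":0}
    - {"fingers":0,"travel":[-4.5,0,12.1],"roll":0}
    - {"fingers":0,"travel":[-4.5,0,12.1],"roll":0}

```text
time_s: 12.5
tcp_pos: [0.4545, 0.0865, 0.0423]
ee_rot: [[-0.151, -0.989, 0.0], [-0.989, 0.151, -0.0], [-0.0, -0.0, -1.0]]
wrist_force: [0.6, 0.2, -0.2]
gripper_width: 0.007
```

```bash
cat >> h.py <<'E'
def hf():
    s=sense(); c=s["tcp_pos"][:2]*1000-[435,-51]; F=s["wrist_force"]
    print("t",round(s["time_s"],2),"hx",(c@[-.147,-.989]).round(2),"hy",(c@[.989,-.147]).round(2),"z",s["tcp_pos"][2].round(4),"F_hx",(F[:2]@[-.147,-.989]).round(2),"Fy",(F[:2]@[.989,-.147]).round(2),"Fz",F[2].round(2))
E
python3 - <<'E'
from h import *
hf(); rel([.435+.0168-.001,.062,.042],171.6)
E
```

```text
t 12.5 hx -138.91 hy -0.9 z 0.0423 F_hx -0.25 Fy 0.54 Fz -0.21
t 12.5 tcp [0.4545 0.0865 0.0423] jaw 171.32 F [ 0.6  0.2 -0.2] w 0.00669609803504022
travel [ 2.48 -0.    0.03] roll -0.28
```

>>> arm_command:
  rows:
    - {"fingers":0,"travel":[2,0,0],"roll":0}
    - {"fingers":0,"travel":[3.2,0,0],"roll":0}
    - {"fingers":0,"travel":[3.9,0,0],"roll":0}
    - {"fingers":0,"travel":[4.6,0,0],"roll":0}
    - {"fingers":0,"travel":[5.4,0,0],"roll":0}
    - {"fingers":0,"travel":[6.2,0,0],"roll":0}
    - {"fingers":0,"travel":[7,0,0],"roll":0}
    - {"fingers":0,"travel":[7.8,0,0],"roll":0}
    - {"fingers":0,"travel":[8.6,0,0],"roll":0}
    - {"fingers":0,"travel":[9.4,0,0],"roll":0}

```text
time_s: 13.5
tcp_pos: [0.4417, -0.0062, 0.0429]
ee_rot: [[-0.15, -0.989, 0.004], [-0.989, 0.15, 0.001], [-0.002, -0.004, -1.0]]
wrist_force: [1.6, 5.2, 2.9]
gripper_width: 0.004
```

Run:
```python
from h import *
hf()
```

```text
t 13.5 hx -45.31 hy 0.07 z 0.0429 F_hx -5.38 Fy 0.85 Fz 2.93
```

>>> arm_command:
  rows:
    - {"fingers":0,"travel":[0.5,0,0],"roll":0}
    - {"fingers":0,"travel":[1,0,0],"roll":0}
    - {"fingers":0,"travel":[1.5,0,0],"roll":0}
    - {"fingers":0,"travel":[2,0,0],"roll":0}
    - {"fingers":0,"travel":[2.4,0,0],"roll":0}
    - {"fingers":0,"travel":[2.7,0,0],"roll":0}
    - {"fingers":0,"travel":[2.7,0,0],"roll":0}

```text
time_s: 14.2
tcp_pos: [0.4372, -0.0332, 0.0427]
ee_rot: [[-0.151, -0.989, 0.003], [-0.989, 0.151, 0.001], [-0.001, -0.003, -1.0]]
wrist_force: [2.0, 2.1, 1.4]
gripper_width: 0.004
```

Run:
```python
from h import *
hf()
```

```text
t 14.2 hx -17.95 hy -0.42 z 0.0427 F_hx -2.4 Fy 1.65 Fz 1.44
```

>>> arm_command:
  rows:
    - {"fingers":0,"travel":[0.15,0,0],"roll":0}
    - {"fingers":0,"travel":[0.3,0,0],"roll":0}
    - {"fingers":0,"travel":[0.4,0,0],"roll":0}

```text
time_s: 14.5
tcp_pos: [0.4366, -0.0367, 0.0427]
ee_rot: [[-0.151, -0.989, 0.003], [-0.989, 0.151, 0.001], [-0.001, -0.003, -1.0]]
wrist_force: [0.8, 6.4, 4.5]
gripper_width: 0.006
```

>>> arm_command:
  rows:
    - {"fingers":0,"travel":[0.1,0,0],"roll":0}
    - {"fingers":0,"travel":[0.2,0,0],"roll":0}

```text
time_s: 14.7
tcp_pos: [0.4363, -0.0386, 0.0427]
ee_rot: [[-0.151, -0.989, 0.003], [-0.989, 0.151, 0.001], [-0.001, -0.003, -1.0]]
wrist_force: [1.1, 6.9, 4.9]
gripper_width: 0.004
```

>>> arm_command:
  rows:
    - {"fingers":0,"travel":[0.1,0,0],"roll":0}
    - {"fingers":0,"travel":[0.2,0,0],"roll":0}

```text
time_s: 14.9
tcp_pos: [0.4359, -0.0406, 0.0427]
ee_rot: [[-0.151, -0.989, 0.003], [-0.989, 0.151, 0.001], [-0.001, -0.003, -1.0]]
wrist_force: [0.5, 6.0, 5.1]
gripper_width: 0.009
```

>>> arm_command:
  rows:
    - {"fingers":0,"travel":[0.1,0,0],"roll":0}
    - {"fingers":0,"travel":[0.2,0,0],"roll":0}

```text
time_s: 15.1
tcp_pos: [0.4356, -0.0426, 0.0427]
ee_rot: [[-0.151, -0.989, 0.003], [-0.989, 0.151, 0.001], [-0.001, -0.003, -1.0]]
wrist_force: [1.0, 5.9, 4.2]
gripper_width: 0.001
```

>>> arm_command:
  rows:
    - {"fingers":0,"travel":[0.1,0,0],"roll":0}

```text
time_s: 15.2
tcp_pos: [0.4355, -0.0436, 0.0427]
ee_rot: [[-0.151, -0.989, 0.003], [-0.989, 0.151, 0.001], [-0.001, -0.003, -1.0]]
wrist_force: [1.0, 6.3, 4.4]
gripper_width: 0.012
```

>>> arm_command:
  rows:
    - {"fingers":0,"travel":[0.1,0,0],"roll":0}

```text
time_s: 15.3
tcp_pos: [0.4353, -0.0446, 0.0427]
ee_rot: [[-0.151, -0.989, 0.003], [-0.989, 0.151, 0.001], [-0.001, -0.003, -1.0]]
wrist_force: [1.0, 6.3, 4.7]
gripper_width: 0.004
```

>>> arm_command:
  rows:
    - {"fingers":0,"travel":[0.1,0,0],"roll":0}

```text
time_s: 15.4
tcp_pos: [0.4352, -0.0455, 0.0427]
ee_rot: [[-0.151, -0.989, 0.003], [-0.989, 0.151, 0.001], [-0.001, -0.003, -1.0]]
wrist_force: [0.7, 10.5, 5.3]
gripper_width: 0.007
```

>>> arm_command:
  rows:
    - {"fingers":0,"travel":[0.1,0,0],"roll":0}

```text
time_s: 15.5
tcp_pos: [0.4352, -0.0459, 0.0427]
ee_rot: [[-0.151, -0.989, 0.004], [-0.989, 0.151, 0.002], [-0.002, -0.003, -1.0]]
wrist_force: [0.0, 12.5, 4.8]
gripper_width: 0.005
```

>>> arm_command:
  rows:
    - {"fingers":0,"travel":[0.1,0,0],"roll":0}

```text
time_s: 15.6
tcp_pos: [0.4352, -0.0465, 0.0427]
ee_rot: [[-0.151, -0.989, 0.004], [-0.989, 0.151, 0.002], [-0.003, -0.004, -1.0]]
wrist_force: [0.4, 15.4, 4.2]
gripper_width: 0.003
```

>>> arm_command:
  rows:
    - {"fingers":0,"travel":[0.03,0,0],"roll":0}

```text
time_s: 15.7
tcp_pos: [0.4352, -0.0466, 0.0427]
ee_rot: [[-0.151, -0.988, 0.004], [-0.988, 0.151, 0.003], [-0.003, -0.004, -1.0]]
wrist_force: [0.0, 14.9, 4.7]
gripper_width: 0.009
```

>>> arm_command:
  rows:
    - {"fingers":0,"travel":[0.03,0,0],"roll":0}

```text
time_s: 15.8
tcp_pos: [0.4353, -0.0468, 0.0427]
ee_rot: [[-0.151, -0.989, 0.004], [-0.989, 0.151, 0.003], [-0.003, -0.004, -1.0]]
wrist_force: [-0.8, 15.6, 4.8]
gripper_width: 0.002
```

>>> arm_command:
  rows:
    - {"fingers":0,"travel":[0.03,0,0],"roll":0}

```text
time_s: 15.9
tcp_pos: [0.4353, -0.047, 0.0427]
ee_rot: [[-0.151, -0.989, 0.005], [-0.989, 0.151, 0.003], [-0.003, -0.004, -1.0]]
wrist_force: [-0.7, 16.3, 4.8]
gripper_width: 0.006
```

>>> arm_command:
  rows:
    - {"fingers":0,"travel":[0.05,0,0],"roll":0}

```text
time_s: 16.0
tcp_pos: [0.4353, -0.0473, 0.0427]
ee_rot: [[-0.151, -0.989, 0.005], [-0.989, 0.151, 0.003], [-0.004, -0.004, -1.0]]
wrist_force: [-0.8, 18.1, 4.8]
gripper_width: 0.006
```

>>> arm_command:
  rows:
    - {"fingers":0,"travel":[0.05,0,0],"roll":0}

```text
time_s: 16.1
tcp_pos: [0.4353, -0.0477, 0.0427]
ee_rot: [[-0.151, -0.988, 0.005], [-0.989, 0.151, 0.003], [-0.004, -0.005, -1.0]]
wrist_force: [-1.5, 18.9, 4.2]
gripper_width: 0.008
```

>>> arm_command:
  rows:
    - {"fingers":0,"travel":[0.05,0,0],"roll":0}

```text
time_s: 16.2
tcp_pos: [0.4353, -0.048, 0.0427]
ee_rot: [[-0.151, -0.988, 0.005], [-0.988, 0.151, 0.003], [-0.004, -0.005, -1.0]]
wrist_force: [-0.5, 19.1, 5.0]
gripper_width: 0.005
```

>>> arm_command:
  rows:
    - {"fingers":0,"travel":[0.04,0,0],"roll":0}

```text
time_s: 16.3
tcp_pos: [0.4354, -0.0482, 0.0427]
ee_rot: [[-0.151, -0.988, 0.006], [-0.988, 0.151, 0.004], [-0.004, -0.005, -1.0]]
wrist_force: [-0.2, 20.2, 4.5]
gripper_width: 0.003
```

>>> arm_command:
  rows:
    - {"fingers":0,"travel":[0.04,0,0],"roll":0}

```text
time_s: 16.4
tcp_pos: [0.4354, -0.0485, 0.0427]
ee_rot: [[-0.151, -0.988, 0.006], [-0.988, 0.151, 0.004], [-0.005, -0.005, -1.0]]
wrist_force: [-0.2, 21.3, 4.3]
gripper_width: 0.006
```

Run:
```python
from h import *
hf()
C=cal("wrist"); p,d=capture("wrist"); save("j",p); hf()
```

```text
t 16.4 hx -2.53 hy -0.01 z 0.0427 F_hx -21.02 Fy -3.31 Fz 4.29
t 16.45 hx -2.52 hy -0.02 z 0.0428 F_hx -19.47 Fy -2.97 Fz 4.76
```

View pics/j.png

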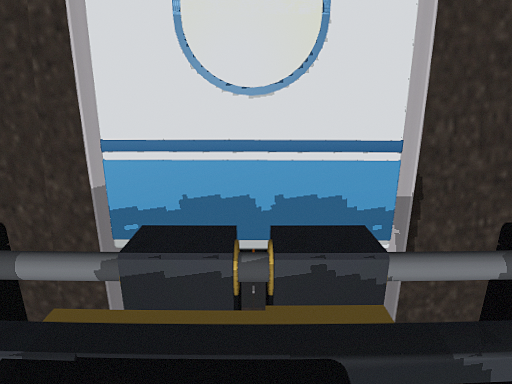

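Square in the channel, oval up; the catch is hidden behind the fingers. I back off in small steps and see whether the carton follows.

>>> arm_command:
  rows:
    - {"fingers":0,"travel":[-0.1,0,0],"roll":0}

```text
time_s: 16.55
tcp_pos: [0.4353, -0.0483, 0.0427]
ee_rot: [[-0.15, -0.989, 0.005], [-0.989, 0.15, 0.002], [-0.003, -0.004, -1.0]]
wrist_force: [1.4, 10.6, 3.8]
gripper_width: 0.006
```

>>> arm_command:
  rows:
    - {"fingers":0,"travel":[-0.1,0,0],"roll":0}

```text
time_s: 16.65
tcp_pos: [0.435, -0.048, 0.0427]
ee_rot: [[-0.15, -0.989, 0.004], [-0.989, 0.15, 0.001], [-0.002, -0.003, -1.0]]
wrist_force: [1.9, 7.1, 4.0]
gripper_width: 0.006
```

>>> arm_command:
  rows:
    - {"fingers":0,"travel":[-0.1,0,0],"roll":0}

```text
time_s: 16.75
tcp_pos: [0.4348, -0.0475, 0.0427]
ee_rot: [[-0.15, -0.989, 0.003], [-0.989, 0.15, 0.001], [-0.001, -0.003, -1.0]]
wrist_force: [1.3, 6.4, 4.3]
gripper_width: 0.004
```

>>> arm_command:
  rows:
    - {"fingers":0,"travel":[-0.1,0,0],"roll":0}

```text
time_s: 16.85
tcp_pos: [0.4344, -0.047, 0.0424]
ee_rot: [[-0.151, -0.989, 0.002], [-0.989, 0.151, 0.0], [-0.001, -0.002, -1.0]]
wrist_force: [0.9, 0.7, 2.0]
gripper_width: 0.007
```

The force collapsed to about zero after roughly 1 mm, while the spring plate would still be pushing. That suggests the catch holds, so I withdraw and look.

>>> arm_command:
  rows:
    - {"fingers":0,"travel":[-0.5,0,0],"roll":0}
    - {"fingers":0,"travel":[-1.5,0,0],"roll":0}
    - {"fingers":0,"travel":[-4,0,0],"roll":0}
    - {"fingers":0,"travel":[-7,0,-2],"roll":0}
    - {"fingers":0,"travel":[-9,0,-6],"roll":0}
    - {"fingers":0,"travel":[-10,0,-10],"roll":0}
    - {"fingers":0,"travel":[-10,0,-14],"roll":0}
    - {"fingers":0,"travel":[-10,0,-16],"roll":0}
    - {"fingers":0,"travel":[-10,0,-16],"roll":0}
    - {"fingers":0,"travel":[-10,0,-16],"roll":0}

```text
time_s: 17.85
tcp_pos: [0.4478, 0.0514, 0.2013]
ee_rot: [[-0.152, -0.988, -0.002], [-0.988, 0.152, -0.0], [0.0, 0.002, -1.0]]
wrist_force: [-0.2, 0.5, -0.8]
gripper_width: 0.008
```

Run:
```python
from h import *
hf()
C=cal("wrist"); p,d=capture("wrist"); W=cloud("wrist",d,C)
def meas(W):
    m=(abs(W[...,2]-.069)<.008)&(W[...,1]<.06)&(abs(W[...,0]-.43)<.1)&(W[...,1]>-.26); c=W[m][:,:2]*1000-[435,-51]; x=c@[-.147,-.989]; y=c@[.989,-.147]
    print(m.sum(),"hx",np.percentile(x,[.5,99.5]).round(1),"hy",np.percentile(y,[.5,99.5]).round(1))
meas(W)
a=cv2.resize(p,(640,480))
C=cal("top"); q,d=capture("top"); W=cloud("top",d,C); meas(W)
for l in ["orange_mug","banded_mug","oat_jar","glass"]:
    print(l,[(round(r["p"],2),np.round(r["position"],3).tolist()) for r in search_frame("top",l)][:1])
save("k",a)
save("l",cv2.resize(q[130:330,120:420],None,fx=2.5,fy=2.5,interpolation=2)); hf()
```

```text
t 17.85 hx -103.13 hy -2.43 z 0.2013 F_hx -0.48 Fy -0.22 Fz -0.8
7939 hx [ 5.9 46.4] hy [-59.3  59.7]
2729 hx [  8.3 214.2] hy [-60.2  59.3]
orange_mug [(0.62, [0.686, -0.203, 0.052])]
banded_mug [(0.8, [0.688, 0.002, 0.04])]
oat_jar [(0.61, [0.647, 0.293, 0.147])]
glass [(0.68, [0.712, 0.151, 0.043])]
t 18.15 hx -102.99 hy -1.9 z 0.201 F_hx 0.37 Fy -0.48 Fz -0.4
```

View pics/k.png

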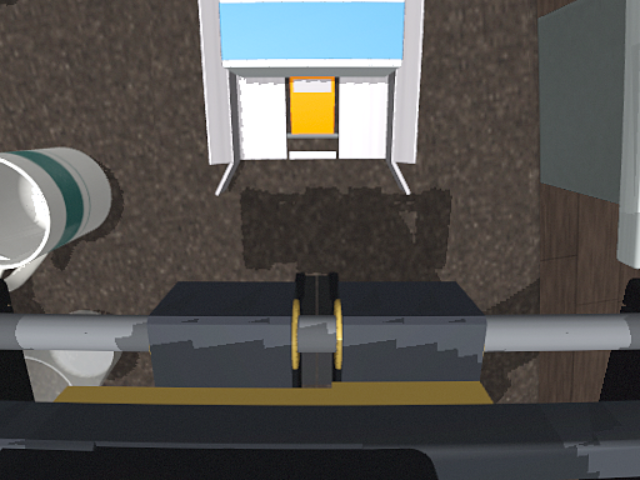

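View pics/l.png

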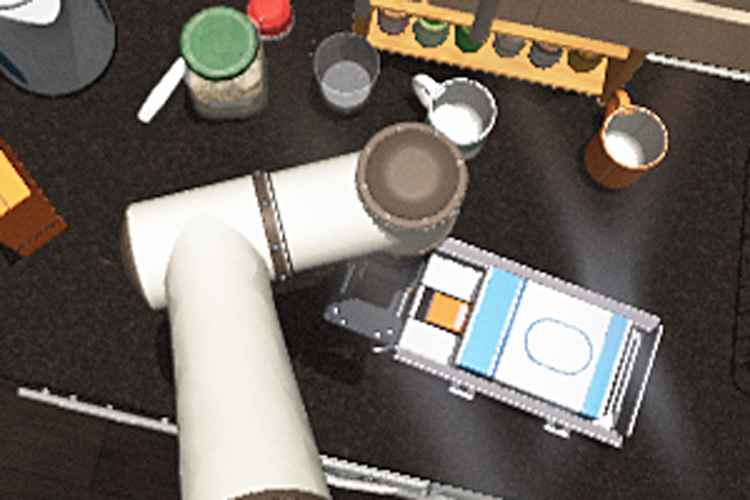

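The oval is up, the carton is square, and the whole tongue including its pale tip shows behind the trailing end at (312,87). I check numerically that the tongue is raised.

Run:
```python
from h import *
def prof(p,W,n):
    c=W[...,:2]*1000-[435,-51]; x=c@np.array([-.147,-.989]); y=c@np.array([.989,-.147]); z=W[...,2]*1000
    print(n)
    for lo in range(-44,16,4):
        t=(x>=lo)&(x<lo+4)&(abs(y)<12); f=(x>=lo)&(x<lo+4)&(abs(y)>28)&(abs(y)<50)
        if t.sum()>3: print(lo,"tongue",np.median(z[t]).round(1),"floor",np.median(z[f]).round(1),t.sum())
D=np.load("/tmp/w1.npz"); prof(D["p"],D["W"],"before")
C=cal("wrist"); p,d=capture("wrist"); prof(p,cloud("wrist",d,C),"now")
```

```text
before
-44 tongue 4.4 floor 3.9 29
-40 tongue 4.4 floor 4.0 45
-36 tongue 5.4 floor 4.0 39
-32 tongue 5.9 floor 4.3 36
-28 tongue 6.7 floor 3.8 47
-24 tongue 7.7 floor 352.1 32
-20 tongue 8.6 floor 387.9 44
-16 tongue 9.4 floor 4.1 42
-12 tongue 10.1 floor 4.2 35
-8 tongue 11.1 floor 4.0 43
-4 tongue 12.2 floor 4.4 40
0 tongue 12.8 floor 4.2 37
4 tongue 2.0 floor 3.8 27
8 tongue -0.2 floor 4.2 31
12 tongue 3.5 floor 4.1 47
now
-44 tongue 4.4 floor 4.5 91
-40 tongue 4.9 floor 4.4 91
-36 tongue 5.7 floor 4.5 91
-32 tongue 6.5 floor 4.5 92
-28 tongue 7.2 floor 4.6 92
-24 tongue 8.2 floor 4.4 92
-20 tongue 8.8 floor 4.5 94
-16 tongue 9.3 floor 4.4 95
-12 tongue 10.3 floor 4.4 96
-8 tongue 11.3 floor 4.3 95
-4 tongue 12.1 floor 4.3 99
0 tongue 13.0 floor 4.3 115
4 tongue 48.4 floor 43.3 319
8 tongue 69.3 floor 69.6 145
12 tongue 69.8 floor 69.8 151
```

The tongue has the same raised profile as before loading (8 mm above the floor at its tip), and the carton's end sits right behind it. I hand in.

```bash
python3 -c "
from station import *
print(finish_job())"
```

```text
the job is handed in; nothing more can be done
None
```

The carton of gloves is in its holder, held by the catch with the opening on top, and the job is handed in. It took about 18 s on the robot's clock.

- **Standing it up:** I gripped the carton across its thickness and set it down 123 mm before the holder's origin, plain side toward the holder. After I let go it was square to within about 0.5° and 1 mm off the centre line.
- **Tipping:** I pushed near its top with closed fingers. It fell between the side walls with the oval on top.
- **Pushing home:** The highest finger force I read was about 21 N, under the 24 N crush limit.

**Last checks:**
- **Catch:** When I backed off, the force fell to about zero after roughly 1.5 mm. The sprung plate would still have been pushing if the carton were loose. The tongue then had its raised shape again, about 8 mm above the floor at the tip, with the carton's end right at it.
- **Bystanders:** The mugs, glass and jar were found where they stood at the start, within 8 mm at most. That is a little over the detector's stated 4 mm for the banded mug; nothing came near it and it looks unmoved in the picture.
- **Robot:** It was clear of everything at hand-in.

**One disagreement:** The top and wrist cameras put the carton's trailing end at 8.3 mm and 5.9 mm along the holder, which is about the calibration error. No check failed.

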